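# Find the unlocked socket cover on a test bench and tip it open

## Robot

A 6-joint arm with a two-finger parallel gripper is mounted at the origin on the work surface. World frame = base frame: x ahead of the robot, y to its left, z up, the work surface at z = 0. Lengths are in m, angles in degrees, forces in N, time in s.
With the tool pointing down it reaches from about 0.15 to 0.775 m from the base axis. Payload 6.1 kg.
Tool frame: the origin (TCP) lies midway between the tips of the shut fingers; the grasp point (between the pads) lies 19 mm behind it (arm.hold_point_z is the distance from the TCP to the grasp point, in m); z points along the fingers, y is the direction in which the jaws open and shut (so a half turn about z gives the same grasp; the last joint's range is limited). The gripper opens to 85 mm and grips with 20 to 120 N. Pads are 22 mm wide; open, the fingers measure 114 mm over their backs; the gripper's body (76 mm by 85 mm) begins 54 mm behind the grasp point. The pads swing forward as they close: fully open they stand 13 mm farther back than shut.
Start: joints at [-66.921, 7.208, -2.269, 80.523, 0, 90], TCP at [0.206, -0.483, 0.231] pointing down, gripper open.
Joint ranges: [-155.77, 155.77], [-54.66, 111.73], [-72.52, 77.12], [-102.08, 115.82], [-83.92, 84.16], [-180, 180]. Speed limits (degrees/s): [136.94, 136.94, 172.46, 180, 180, 180].

## Interface

Orientations are given as [roll, pitch, yaw] about the fixed x, y, z axes, in that order (R = Rz(yaw) Ry(pitch) Rx(roll)).
In Python, from rig import arm, eyes, order gives the robot as it stands. The module is installed in compiled form; this text tells all that it offers.
- The arm moves only by the shell command python3 -m jog 'ROWS' [OPENING] [FORCE]. ROWS is JSON, a list of rows, each a list of 6 numbers: the shift along the tool's x, y, z in cm, then the turn, a rotation vector about the tool's x, y, z in rad. A call has exactly 10 rows; each row is the pose to reach, as a shift and turn from the pose commanded when the call began, along the tool's axes at that moment; what a row does not reach only later rows make up. A row lasts 1/10 s, in which the tool goes at most 50 mm and 8.59 degrees, less where a joint would pass 70% of its speed; a pose out of reach is approached as far as the arm can. A call with a gripper value outside its range is refused whole. OPENING is the closure, from 0 (fully open) to 1 (shut), set as the call begins (- or left out, the last holds). The fingers move at their own pace and stop on an object; FORCE is the grip in N (left out, the last holds). Time passes only in rows, so rows that repeat a pose let the fingers close, or fill a call up. It gives the time, the measured TCP pose, the force and the opening at its end, in the units of the state.
- arm.state(): the state, without advancing time (a new reading comes with each control period).
- eyes.camera(name): name is "scene" or "top"; returns a dict with "frame" (384x512x3 uint8, blue, green, red), "mtx" (3x3 intrinsics, pixels), "extrinsics" (4x4, takes a point from camera to world coordinates). Camera axes: x right, y up, looking along -z (the intrinsics and any distortion apply to the point x, -y, -z); pixel columns grow to the right and rows downward; lengths in m; the calibration is good to about 2 mm. A picture is of the moment at which its call begins. There is no depth.
- order.sign_off(): hands the job in, once; it reports no verdict.
The state is a dict: "time": time; "qpos": joint angles; "dq": joint speeds; "effort": joint torques, N m; "eef_pos": TCP position; "tool_rot": TCP orientation; "wrist_force": force on the tool from outside, world axes, zero at the start; "moment": the same for the moment, N m; "finger_gap": opening from 0.0 (shut) to 1.0 (fully open).
Only numpy, scipy, OpenCV 4.12 (cv2) and the standard library are available. Lean on these libraries where they do the work, as an engineer would, in place of code of your own. Each camera call takes 0.05 s, during which the arm holds its last target.

## Task

One of the four tip-up covers on the bench duct has been left unlocked, and we need the terminals under it. With the fingertips, press gently on the ribbed strip of one cover after another until you find the one that rocks, then push that strip down until the cover is fully open, leave it standing open and move clear. Only press from above: do not lift or pull the raised edge, do not force the locked covers, and leave the other things on the bench and on the duct where they are.

Things in the scene. Friction and masses are not known exactly. Their poses are not given: they have to be found in the camera images.
- cover1 (a joint): tipping angle (rad) of cover 1 of 4, counted from the duct's right end (-y): 0 shut and flush, 0.85 fully open on its stop; grows as the ribbed far end goes down and the near end rises. Just one cover, not always the same, is unlocked: it tips easily (some 2 N on the strip) and stays where it is left. Locked ones give under 0.05 rad. All look alike and start at 0.
- cover1_strip (a point): middle of the ribbed black press strip (30 x 64 mm) on top of grey cover 1, 100 mm above the bench. The cover is 110 mm (x) by 80 mm (y), 6 mm thick, flush in the duct's top. x points to its far edge, 18 mm on; y along the duct to the left; z out of its face. Its pivot runs along y, 37 mm back (-x) and 3 mm below this point.
- cover2 (a joint): tipping angle (rad) of cover 2 of 4, counted from the duct's right end (-y): 0 shut and flush, 0.85 fully open on its stop; grows as the ribbed far end goes down and the near end rises. Just one cover, not always the same, is unlocked: it tips easily (some 2 N on the strip) and stays where it is left. Locked ones give under 0.05 rad. All look alike and start at 0.
- cover2_strip (a point): middle of the ribbed black press strip (30 x 64 mm) on top of grey cover 2, 100 mm above the bench. The cover is 110 mm (x) by 80 mm (y), 6 mm thick, flush in the duct's top. x points to its far edge, 18 mm on; y along the duct to the left; z out of its face. Its pivot runs along y, 37 mm back (-x) and 3 mm below this point.
- cover3 (a joint): tipping angle (rad) of cover 3 of 4, counted from the duct's right end (-y): 0 shut and flush, 0.85 fully open on its stop; grows as the ribbed far end goes down and the near end rises. Just one cover, not always the same, is unlocked: it tips easily (some 2 N on the strip) and stays where it is left. Locked ones give under 0.05 rad. All look alike and start at 0.
- cover3_strip (a point): middle of the ribbed black press strip (30 x 64 mm) on top of grey cover 3, 100 mm above the bench. The cover is 110 mm (x) by 80 mm (y), 6 mm thick, flush in the duct's top. x points to its far edge, 18 mm on; y along the duct to the left; z out of its face. Its pivot runs along y, 37 mm back (-x) and 3 mm below this point.
- cover4 (a joint): tipping angle (rad) of cover 4 of 4, counted from the duct's right end (-y): 0 shut and flush, 0.85 fully open on its stop; grows as the ribbed far end goes down and the near end rises. Just one cover, not always the same, is unlocked: it tips easily (some 2 N on the strip) and stays where it is left. Locked ones give under 0.05 rad. All look alike and start at 0.
- cover4_strip (a point): middle of the ribbed black press strip (30 x 64 mm) on top of grey cover 4, 100 mm above the bench. The cover is 110 mm (x) by 80 mm (y), 6 mm thick, flush in the duct's top. x points to its far edge, 18 mm on; y along the duct to the left; z out of its face. Its pivot runs along y, 37 mm back (-x) and 3 mm below this point.
- screwdriver: blue-handled screwdriver, 170 mm long, lying in front of the duct, on its near side; origin under its middle. To be left alone.
- tape: yellow tape roll, 48 mm across and 15 mm high, lying on the duct's flat right end (-y); origin under its centre. To be left alone.
- relay: orange relay block, 40 x 28 x 20 mm, on the duct's flat left end (+y); origin under its centre. To be left alone.
- bottle: white bottle with a red cap, 50 mm across and 110 mm high, standing in front of the duct; origin under its centre. To be left alone.
- cup: blue component cup, 64 mm across and 40 mm high, standing beyond the duct; origin under its centre. To be left alone.
- meter: grey hand-held meter, 75 x 150 x 36 mm, lying beyond the duct; origin under its centre. To be left alone.
- display: black display unit, 75 x 110 x 24 mm, lying past the duct's left end (+y); origin under its centre. To be left alone.
- duct: fixed grey bench duct, 170 mm (x) by 520 mm (y), 100 mm high; origin under its centre, x away from the robot, y along the duct. The cover pivots lie over its y axis, 97 mm up, at y = -150, -50, 50, 150 mm. Below a cover's far half is a well with 80 mm of free depth; its opening ends at the rear rail, 57 mm from the pivot.

How it is judged (in metres and radians):
On the way:
1. a cover gives under the fingertips and begins to tip (((value of joint cover1 between 0.15 and 0.7 rad and contact force between the fingers and cover1_c0 above 0.3 N) or (value of joint cover2 between 0.15 and 0.7 rad and contact force between the fingers and cover2_c0 above 0.3 N) or (value of joint cover3 between 0.15 and 0.7 rad and contact force between the fingers and cover3_c0 above 0.3 N) or (value of joint cover4 between 0.15 and 0.7 rad and contact force between the fingers and cover4_c0 above 0.3 N))).
At the end, for the whole second after the job is handed in: the unlocked cover stands tipped open by more than 0.75 rad (its stop is at 0.85) and at rest, and no bystander is more than 20 mm from where it was (((value of joint cover1 above 0.75 rad and velocity of joint cover1 between -0.05 and 0.05 rad/s) or (value of joint cover2 above 0.75 rad and velocity of joint cover2 between -0.05 and 0.05 rad/s) or (value of joint cover3 above 0.75 rad and velocity of joint cover3 between -0.05 and 0.05 rad/s) or (value of joint cover4 above 0.75 rad and velocity of joint cover4 between -0.05 and 0.05 rad/s)) and distance of each of screwdriver, tape, relay, bottle, cup, meter, display from where it was at the start of the episode below 0.02 m); the robot touches nothing.
It fails at once if another thing on the bench or duct was pushed, lifted or carried more than 20 mm (not (distance of each of screwdriver, tape, relay, bottle, cup, meter, display from where it was at the start of the episode below 0.02 m)).
It fails at once if a cover was forced: pressed with more than 60 N (contact force between any of the arm, the fingers and cover1_c0 above 60 N or contact force between any of the arm, the fingers and cover2_c0 above 60 N or contact force between any of the arm, the fingers and cover3_c0 above 60 N or contact force between any of the arm, the fingers and cover4_c0 above 60 N).
It fails at once if the raised half of the tipped cover was lifted or pulled by the fingers ((value of joint cover1 above 0.15 rad and contact force between the fingers and cover1_c0 above 1 N and x of the grasp point in the frame of cover1_strip below -0.055 m) or (value of joint cover2 above 0.15 rad and contact force between the fingers and cover2_c0 above 1 N and x of the grasp point in the frame of cover2_strip below -0.055 m) or (value of joint cover3 above 0.15 rad and contact force between the fingers and cover3_c0 above 1 N and x of the grasp point in the frame of cover3_strip below -0.055 m) or (value of joint cover4 above 0.15 rad and contact force between the fingers and cover4_c0 above 1 N and x of the grasp point in the frame of cover4_strip below -0.055 m)).
It also fails if it takes over 48 s, if anything falls off the work surface, if the arm or the gripper's body presses on something with over 40 N, if the wrist force passes 120 N, or if a joint passes its speed limit or range.

## Working session

There is one attempt and no reset: what is moved stays moved. The work goes in short steps, Python scripts to look and compute and a shell command to move; the robot and the scene stay as the last step left them, time stands still between calls to the robot, and variables do not carry over. Pictures are saved under pics/ and viewed, and the job is handed in when it is done.

```bash
mkdir -p pics
cat > h.py <<'E'
import numpy as np,cv2
from rig import arm,eyes,order
def ray(c,u,v):
    K=c["mtx"];E=np.array(c["extrinsics"]);d=np.linalg.inv(K)@np.array([u,v,1.]);d=np.array([d[0],-d[1],-d[2]])
    return E[:3,3],E[:3,:3]@d
def onz(c,u,v,z):
    o,d=ray(c,u,v);return o+d*(z-o[2])/d[2]
E
python3 - <<'E'
from h import *
for n in("scene","top"):
    c=eyes.camera(n);cv2.imwrite(f"pics/{n}0.png",c["frame"]);print(n,c["mtx"],np.round(c["extrinsics"],3),c.keys())
    np.savez(f"{n}0.npz",frame=c["frame"],mtx=c["mtx"],extrinsics=c["extrinsics"])
print(arm.state(),arm.hold_point_z)
E
```

```text
scene [[435.86738029   0.         260.11242961]
 [  0.         435.86738029 193.89195013]
 [  0.           0.           1.        ]] [[-1.73e-01 -8.01e-01  5.74e-01  1.10e+00]
 [ 9.85e-01 -1.40e-01  1.01e-01  1.53e-01]
 [-1.00e-03  5.83e-01  8.13e-01  8.57e-01]
 [ 0.00e+00  0.00e+00  0.00e+00  1.00e+00]] dict_keys(['frame', 'mtx', 'extrinsics'])
top [[445.94580587   0.         260.31857327]
 [  0.         445.94580587 193.20150324]
 [  0.           0.           1.        ]] [[-0.014  0.991 -0.134  0.411]
 [-1.    -0.012  0.02   0.081]
 [ 0.019  0.134  0.991  1.262]
 [ 0.     0.     0.     1.   ]] dict_keys(['frame', 'mtx', 'extrinsics'])
{'time': 0.1, 'qpos': array([-6.69209892e+01,  7.23816249e+00, -2.32104175e+00,  8.05241966e+01,
        4.42083121e-04,  8.99987502e+01]), 'dq': array([ 0.01632218, -0.09479665,  0.23408319, -0.03479755,  0.09768726,
       -0.04928272]), 'effort': array([ 6.91431324e-04, -4.36902666e+01,  3.53606093e+01,  1.36686271e-02,
       -3.97897497e-05, -4.13588140e-06]), 'eef_pos': array([ 0.20565523, -0.48263597,  0.23059977]), 'tool_rot': array([-1.79916599e+02, -4.43901843e-04,  2.30802599e+01]), 'wrist_force': array([-0.59756308,  0.20039299,  0.07915467]), 'moment': array([-0.0486869 ,  0.02305147, -0.00474193]), 'finger_gap': 1.006018180156311} 0.0187
```

View pics/scene0.png

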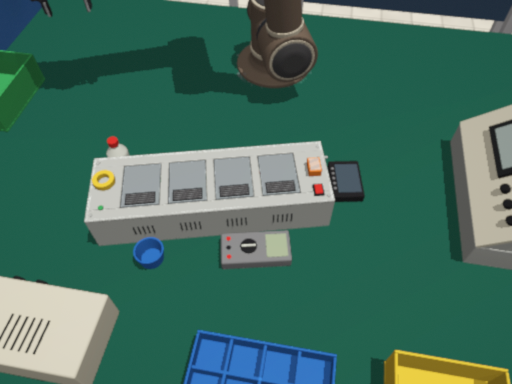

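View pics/top0.png

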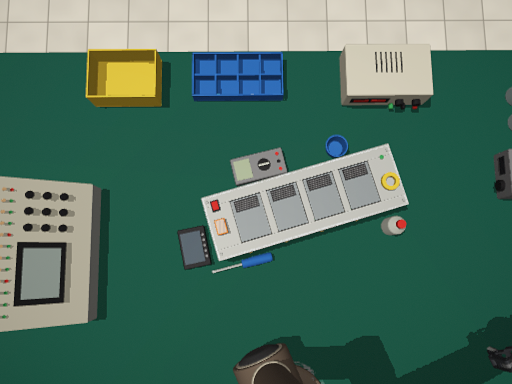

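The top view shows the duct tilted, with the four dark strips at roughly (246,202), (282,192), (319,182) and (355,171). The tape is at (391,181) and the bottle at (396,226). In the scene view the strips are at (140,198), (187,194), (234,190) and (280,187). I'll measure them next.

Run:
```python
from h import *
g={'top':[(355,171),(319,182),(282,192),(246,202)],'scene':[(140,198),(187,194),(234,190),(280,187)]}
P={};C={}
for n in g:
    c=dict(np.load(n+"0.npz"));C[n]=c;P[n]=[]
    gr=cv2.cvtColor(c["frame"],cv2.COLOR_BGR2GRAY);gr=cv2.GaussianBlur(gr,(3,3),0)
    m=(gr<75).astype(np.uint8);m=cv2.morphologyEx(m,cv2.MORPH_CLOSE,np.ones((3,3)))
    for u,v in g[n]:
        w=np.zeros_like(m);w[v-14:v+15,u-22:u+23]=m[v-14:v+15,u-22:u+23]
        cs,_=cv2.findContours(w,cv2.RETR_EXTERNAL,cv2.CHAIN_APPROX_NONE)
        k=max(cs,key=cv2.contourArea);r=cv2.minAreaRect(k)
        P[n].append(r[0]);p=onz(c,*r[0],.1);print(n,np.round(r[0],1),np.round(r[1],1),round(r[2]),p.round(4))
for i in range(4):
    o1,d1=ray(C['top'],*P['top'][i]);o2,d2=ray(C['scene'],*P['scene'][i])
    A=np.c_[d1,-d2];s=np.linalg.lstsq(A,o2-o1,rcond=None)[0];a=o1+s[0]*d1;b=o2+s[1]*d2
    print(i+1,((a+b)/2).round(4),np.linalg.norm(a-b).round(4))
```

```text
top [343. 171.] [0. 0.] 0 [ 0.6241 -0.1633  0.1   ]Traceback (most recent call last):
  File "<stdin>", line 11, in <module>
ValueError: max() iterable argument is empty
```

Run:
```python
from h import *
t=np.load("top0.npz")["frame"];s=np.load("scene0.npz")["frame"]
a=cv2.resize(t[130:270,195:415],(770,490),interpolation=cv2.INTER_CUBIC);cv2.imwrite("pics/tz.png",a)
g=cv2.cvtColor(t,cv2.COLOR_BGR2GRAY);print(g[160:184:2,340:372:2])
g=cv2.cvtColor(s,cv2.COLOR_BGR2GRAY);print(g[186:210:2,120:162:2])
```

```text
[[193 193 194 194 193 194 194 194 193 193 195 201 180 183 169 193]
 [194 194 194 194 194 194 194 196 198 180 146 112 103 159 162 193]
 [194 195 194 195 200 184 184  82  98 118 115  69  81 161 106 194]
 [197 198 182 189  96  82 155  84  56  64  85  88  79 157 139 197]
 [ 98  99 122 140  85  71  91 123  91  63 105  88  74 106 152 161]
 [163  52  76  95  87  69  92 103  74  74 101  87  76  77 160 109]
 [162 132  77  95  86  84  92 104  72  73 122  89  66  73 156 173]
 [138 157  53  87  90  84  96  84  58  91 121  74  69 126 159 154]
 [138 162  64  86  90  86  91  81  61 102 130 162 160 158 156 156]
 [190 163 137 103  73  70 106 131 162 159 158 158 157 157 157 156]
 [193 139 157 127 166 162 160 159 158 158 157 158 158 157 157 157]
 [197 123 160 159 159 159 159 158 159 158 158 158 157 157 157 157]]
[[197 149 162 161 161 162 162 162 162 161 162 162 162 162 162 162 162 162
  162 162 163]
 [191 140 161 161 161 162 162 162 161 162 162 162 162 162 162 162 162 162
  163 167 171]
 [188 133 162 161 162 162 161 161 162 162 162 163 161 160 159 159 159 158
  162 165 177]
 [181 145 161 159 158 158 153 141 134 131 126 122 115 104  91  89  90  84
  160 159 177]
 [176 148 151  93  88  90 106 103  87  88  84  85  91  92  85  93  87  82
  160 156 176]
 [167 161 147  89  87  96 103  95  88  90  83  89  98  92  87  90  90  85
  160 156 179]
 [160 161 141  86  98  99  99  90  89  87  89  91  92  86  92  93  97  87
  160 153 180]
 [149 159 138  91  98 102  94  88  90  87  89  92  90  88  91  99  98  83
  160 148 185]
 [137 159 136  96  99  99  89  87  83  85  86  89  77  76  75  75  81 114
  161 148 189]
 [136 160 120  73  81  97  93 110 131 133 137 143 133 129 136 133 141 140
  138 142 190]
 [133 143 137 132 139 140 135 138 149 161 181 175 176 180 185 191 201 198
  198 198 199]
 [174 179 184 191 201 197 197 198 198 199 200 200 200 200 199 200 200 200
  200 200 200]]
```

View pics/tz.png

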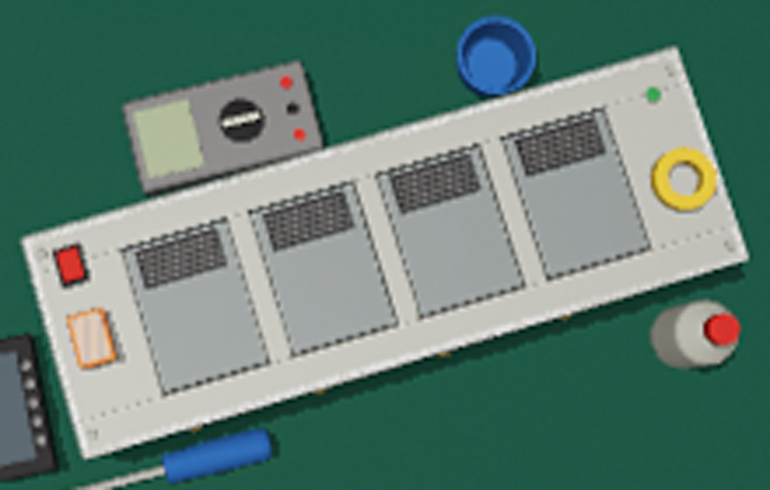

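The enlarged top view shows four shut covers with their strips at the far end. The strips touch the dark gap lines, so I'll raise the threshold and open the mask to drop those lines.

```bash
cat > m.py <<'E'
from h import *
g={'top':[(355,171),(319,182),(282,192),(246,202)],'scene':[(140,198),(187,194),(234,190),(280,187)]}
P={};C={}
for n in g:
    c=dict(np.load(n+"0.npz"));C[n]=c;P[n]=[]
    gr=cv2.cvtColor(c["frame"],cv2.COLOR_BGR2GRAY);gr=cv2.resize(gr,None,fx=4,fy=4,interpolation=cv2.INTER_CUBIC)
    m=(gr<125).astype(np.uint8);m=cv2.morphologyEx(m,cv2.MORPH_CLOSE,np.ones((7,7)));m=cv2.morphologyEx(m,cv2.MORPH_OPEN,np.ones((17,17)))
    for u,v in g[n]:
        w=np.zeros_like(m);s=np.s_[4*(v-16):4*(v+16),4*(u-24):4*(u+24)];w[s]=m[s]
        cs,_=cv2.findContours(w,cv2.RETR_EXTERNAL,cv2.CHAIN_APPROX_NONE)
        k=max(cs,key=cv2.contourArea);r=cv2.minAreaRect(k)
        q=(np.array(r[0])-1.5)/4
        P[n].append(q);b=np.array([onz(c,*((x-1.5)/4),.1) for x in cv2.boxPoints(r)])
        e=[np.linalg.norm(b[i]-b[i-1]).round(3) for i in(1,2)]
        print(n,q.round(1),e,onz(c,*q,.1).round(4))
for i in range(4):
    o1,d1=ray(C['top'],*P['top'][i]);o2,d2=ray(C['scene'],*P['scene'][i])
    s=np.linalg.lstsq(np.c_[d1,-d2],o2-o1,rcond=None)[0];a=o1+s[0]*d1;b=o2+s[1]*d2
    print(i+1,((a+b)/2).round(4),np.linalg.norm(a-b).round(4))
E
python3 m.py
```

```text
top [354.4 170.6] [np.float64(0.066), np.float64(0.037)] [ 0.6249 -0.1936  0.1   ]
top [318.7 181. ] [np.float64(0.066), np.float64(0.036)] [ 0.5979 -0.0977  0.1   ]
top [282.4 191.7] [np.float64(0.065), np.float64(0.036)] [ 0.5706 -0.0009  0.1   ]
top [246.  202.4] [np.float64(0.065), np.float64(0.036)] [0.5432 0.0952 0.1   ]
scene [139.6 198. ] [np.float64(0.066), np.float64(0.032)] [ 0.6208 -0.1911  0.1   ]
scene [186.9 194. ] [np.float64(0.066), np.float64(0.032)] [ 0.5936 -0.095   0.1   ]
scene [233.8 190.2] [np.float64(0.065), np.float64(0.032)] [0.5664 0.0016 0.1   ]
scene [280.  186.5] [np.float64(0.065), np.float64(0.032)] [0.5393 0.0979 0.1   ]
1 [ 0.6236 -0.1909  0.1042] 0.0034
2 [ 0.5968 -0.0953  0.1045] 0.0034
3 [0.5697 0.001  0.1044] 0.0031
4 [0.5426 0.0967 0.1042] 0.0031
```

Strip spacing comes out at 99.7 mm against 100 mm expected, sizes are about 65 x 34 mm, and the duct yaw is about 15.8°. First I'll shut the fingers, align tool x with the duct's x, and move above cover 1 at a safe height.

```bash
python3 -m jog '[[5,-1,0,0,0,0.02],[10,-2.1,0.5,0,0,0.04],[15,-3.1,1,0,0,0.06],[20,-4.2,1.5,0,0,0.08],[25,-5.2,2,0,0,0.1],[30,-6.3,2.5,0,0,0.127],[35,-7.3,3,0,0,0.127],[40,-8.4,3.5,0,0,0.127],[45,-9.5,4,0,0,0.127],[49.5,-10.4,4,0,0,0.127]]' 1 40; python3 -m jog '[[0,0,0,0,0,0],[0,0,0,0,0,0],[0,0,0,0,0,0],[0,0,0,0,0,0],[0,0,0,0,0,0],[0,0,0,0,0,0],[0,0,0,0,0,0],[0,0,0,0,0,0],[0,0,0,0,0,0],[0,0,0,0,0,0]]'
```

```text
time: 1.1
eef_pos: [0.6151, -0.1959, 0.1903]
tool_rot: [-180.0, 0.1, 15.8]
wrist_force: [-0.6, -2.3, 0.6]
finger_gap: -0.003
time: 2.1
eef_pos: [0.614, -0.1976, 0.1915]
tool_rot: [-180.0, -0.0, 15.8]
wrist_force: [0.8, 0.0, 0.0]
finger_gap: -0.002
```

```bash
python3 -m jog '[[0.8,-0.3,1.5,0,0,0],[0.8,-0.3,3,0,0,0],[0.8,-0.3,4.5,0,0,0],[0.8,-0.3,6,0,0,0],[0.8,-0.3,7,0,0,0],[0.8,-0.3,8,0,0,0],[0.8,-0.3,8.4,0,0,0],[0.8,-0.3,8.7,0,0,0],[0.8,-0.3,8.7,0,0,0],[0.8,-0.3,8.7,0,0,0]]'
python3 - <<'E'
from h import *
for n in("scene","top"):
    f=eyes.camera(n)["frame"]
    a=f[120:260,70:350] if n=="scene" else f[130:270,195:415]
    cv2.imwrite(f"pics/{n}1.png",cv2.resize(a,None,fx=2.8,fy=2.8))
E
```

```text
time: 3.1
eef_pos: [0.6212, -0.1927, 0.1051]
tool_rot: [180.0, -0.0, 15.8]
wrist_force: [1.2, 0.2, 0.1]
finger_gap: -0.002
```

View pics/scene1.png

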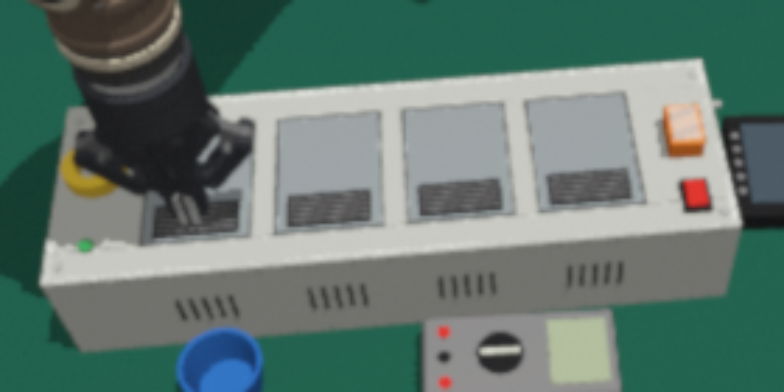

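View pics/top1.png

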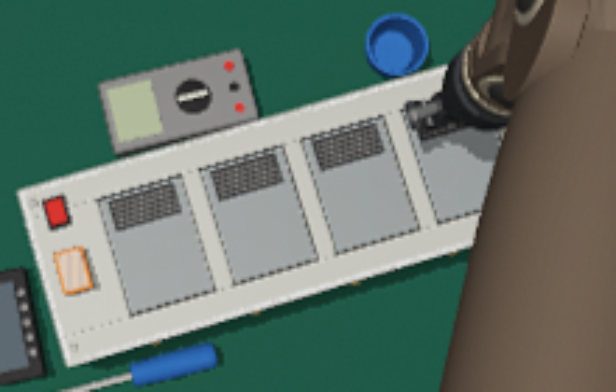

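The shut fingertips are just above cover 1's strip, near its middle, and the knuckles are well above the tape. Now a gentle probe.

```bash
python3 -m jog '[[0,0,0.05,0,0,0],[0,0,0.1,0,0,0],[0,0,0.15,0,0,0],[0,0,0.2,0,0,0],[0,0,0.25,0,0,0],[0,0,0.3,0,0,0],[0,0,0.35,0,0,0],[0,0,0.4,0,0,0],[0,0,0.45,0,0,0],[0,0,0.5,0,0,0]]'
```

```text
time: 4.2
eef_pos: [0.621, -0.1926, 0.0997]
tool_rot: [180.0, -0.0, 15.8]
wrist_force: [0.0, 0.8, 2.5]
finger_gap: -0.001
```

```bash
python3 -m jog '[[0,0,0.02,0,0,0],[0,0,0.04,0,0,0],[0,0,0.06,0,0,0],[0,0,0.08,0,0,0],[0,0,0.1,0,0,0],[0,0,0.1,0,0,0],[0,0,0.1,0,0,0],[0,0,0.1,0,0,0],[0,0,0.1,0,0,0],[0,0,0.1,0,0,0]]'
```

```text
time: 5.2
eef_pos: [0.621, -0.1926, 0.0985]
tool_rot: [180.0, -0.0, 15.8]
wrist_force: [-0.6, 0.7, 1.4]
finger_gap: -0.001
```

```bash
python3 -m jog '[[0,0,0.02,0,0,0],[0,0,0.04,0,0,0],[0,0,0.06,0,0,0],[0,0,0.08,0,0,0],[0,0,0.1,0,0,0],[0,0,0.1,0,0,0],[0,0,0.1,0,0,0],[0,0,0.1,0,0,0],[0,0,0.1,0,0,0],[0,0,0.1,0,0,0]]'
```

```text
time: 6.2
eef_pos: [0.621, -0.1926, 0.0975]
tool_rot: [-180.0, -0.0, 15.8]
wrist_force: [2.2, 0.1, 2.0]
finger_gap: -0.002
```

```bash
python3 -m jog '[[0,0,0.03,0,0,0],[0,0,0.06,0,0,0],[0,0,0.08,0,0,0],[0,0,0.1,0,0,0],[0,0,0.12,0,0,0],[0,0,0.14,0,0,0],[0,0,0.15,0,0,0],[0,0,0.15,0,0,0],[0,0,0.15,0,0,0],[0,0,0.15,0,0,0]]'
```

```text
time: 7.2
eef_pos: [0.6209, -0.1926, 0.0959]
tool_rot: [-180.0, 0.0, 15.8]
wrist_force: [1.9, 0.6, 1.5]
finger_gap: 0.002
```

With only about 2 N, cover 1 has given about 4 mm, while a locked cover would give less than 2 mm. It's rocking, so I'll go on in small steps.

```bash
python3 -m jog '[[0,0,0.05,0,0,0],[0,0,0.1,0,0,0],[0,0,0.15,0,0,0],[0,0,0.2,0,0,0],[0,0,0.25,0,0,0],[0,0,0.3,0,0,0],[0,0,0.35,0,0,0],[0,0,0.4,0,0,0],[0,0,0.45,0,0,0],[0,0,0.5,0,0,0]]'
python3 - <<'E'
from h import *
f=eyes.camera("scene")["frame"]
cv2.imwrite("pics/scene2.png",cv2.resize(f[120:260,70:350],None,fx=2.8,fy=2.8))
E
```

```text
time: 8.2
eef_pos: [0.6205, -0.1927, 0.0908]
tool_rot: [-180.0, 0.0, 15.8]
wrist_force: [-0.4, 0.2, 2.6]
finger_gap: -0.001
```

View pics/scene2.png

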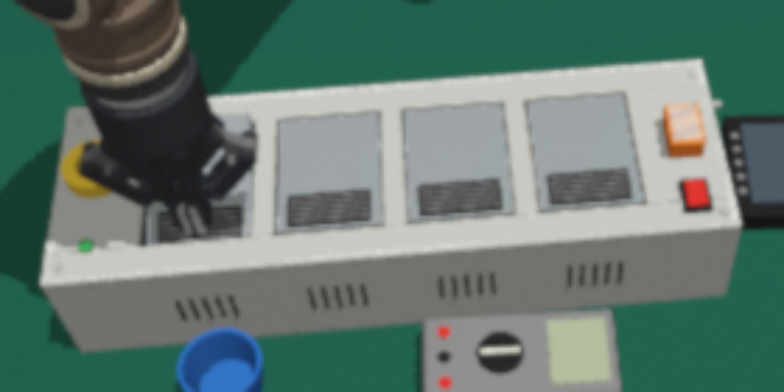

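Cover 1's strip end (at about (195,225) in the crop) has dropped and its near edge is rising at (240,120). I'll keep pressing.

```bash
python3 -m jog '[[0,0,0.1,0,0,0],[0,0,0.2,0,0,0],[0,0,0.3,0,0,0],[0,0,0.4,0,0,0],[0,0,0.5,0,0,0],[0,0,0.6,0,0,0],[0,0,0.7,0,0,0],[0,0,0.8,0,0,0],[0,0,0.9,0,0,0],[0,0,1.0,0,0,0]]'
```

```text
time: 9.25
eef_pos: [0.621, -0.1926, 0.0809]
tool_rot: [-180.0, -0.0, 15.8]
wrist_force: [-0.7, -0.3, 2.1]
finger_gap: -0.002
```

```bash
python3 -m jog '[[0,0,0.04,0,0,0],[0,0,0.08,0,0,0],[0,0,0.12,0,0,0],[0,0,0.16,0,0,0],[0,0,0.2,0,0,0],[0,0,0.24,0,0,0],[0,0,0.28,0,0,0],[0,0,0.3,0,0,0],[0,0,0.3,0,0,0],[0,0,0.3,0,0,0]]'
```

```text
time: 10.25
eef_pos: [0.6209, -0.1926, 0.0779]
tool_rot: [-180.0, 0.0, 15.8]
wrist_force: [0.4, 0.0, 1.6]
finger_gap: 0.001
```

```bash
python3 -m jog '[[0,0,0.04,0,0,0],[0,0,0.08,0,0,0],[0,0,0.12,0,0,0],[0,0,0.16,0,0,0],[0,0,0.2,0,0,0],[0,0,0.2,0,0,0],[0,0,0.2,0,0,0],[0,0,0.2,0,0,0],[0,0,0.2,0,0,0],[0,0,0.2,0,0,0]]'
```

```text
time: 11.25
eef_pos: [0.6209, -0.1926, 0.0759]
tool_rot: [-180.0, 0.0, 15.8]
wrist_force: [0.1, -0.3, 1.5]
finger_gap: -0.003
```

```bash
python3 -m jog '[[0,0,0.04,0,0,0],[0,0,0.08,0,0,0],[0,0,0.12,0,0,0],[0,0,0.16,0,0,0],[0,0,0.2,0,0,0],[0,0,0.2,0,0,0],[0,0,0.2,0,0,0],[0,0,0.2,0,0,0],[0,0,0.2,0,0,0],[0,0,0.2,0,0,0]]'
```

```text
time: 12.25
eef_pos: [0.6209, -0.1926, 0.0739]
tool_rot: [-180.0, 0.0, 15.8]
wrist_force: [0.0, 0.2, 2.2]
finger_gap: -0.002
```

```bash
python3 -m jog '[[0,0,0.04,0,0,0],[0,0,0.08,0,0,0],[0,0,0.12,0,0,0],[0,0,0.15,0,0,0],[0,0,0.15,0,0,0],[0,0,0.15,0,0,0],[0,0,0.15,0,0,0],[0,0,0.15,0,0,0],[0,0,0.15,0,0,0],[0,0,0.15,0,0,0]]'
python3 - <<'E'
from h import *
f=eyes.camera("scene")["frame"]
cv2.imwrite("pics/scene3.png",cv2.resize(f[120:260,70:350],None,fx=2.8,fy=2.8))
E
```

```text
time: 13.25
eef_pos: [0.6209, -0.1926, 0.0724]
tool_rot: [-180.0, 0.0, 15.8]
wrist_force: [-0.0, -0.2, 3.0]
finger_gap: 0.0
```

View pics/scene3.png

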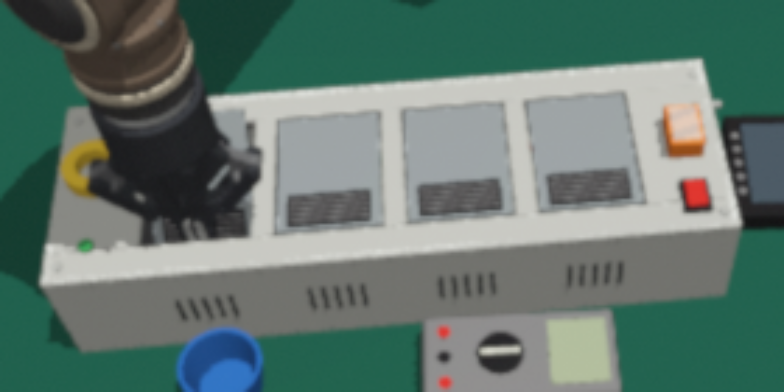

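```bash
python3 -m jog '[[0,0,0.04,0,0,0],[0,0,0.08,0,0,0],[0,0,0.12,0,0,0],[0,0,0.15,0,0,0],[0,0,0.15,0,0,0],[0,0,0.15,0,0,0],[0,0,0.15,0,0,0],[0,0,0.15,0,0,0],[0,0,0.15,0,0,0],[0,0,0.15,0,0,0]]'
```

```text
time: 14.3
eef_pos: [0.6209, -0.1926, 0.0709]
tool_rot: [-180.0, 0.0, 15.8]
wrist_force: [0.5, -0.3, 1.1]
finger_gap: -0.003
```

```bash
python3 -m jog '[[0,0,0.04,0,0,0],[0,0,0.08,0,0,0],[0,0,0.12,0,0,0],[0,0,0.15,0,0,0],[0,0,0.15,0,0,0],[0,0,0.15,0,0,0],[0,0,0.15,0,0,0],[0,0,0.15,0,0,0],[0,0,0.15,0,0,0],[0,0,0.15,0,0,0]]'
```

```text
time: 15.3
eef_pos: [0.621, -0.1926, 0.0695]
tool_rot: [180.0, -0.0, 15.8]
wrist_force: [0.3, 0.3, 1.7]
finger_gap: -0.003
```

```bash
python3 -m jog '[[-0.05,0,0.03,0,0,0],[-0.1,0,0.06,0,0,0],[-0.15,0,0.09,0,0,0],[-0.2,0,0.1,0,0,0],[-0.2,0,0.1,0,0,0],[-0.2,0,0.1,0,0,0],[-0.2,0,0.1,0,0,0],[-0.2,0,0.1,0,0,0],[-0.2,0,0.1,0,0,0],[-0.2,0,0.1,0,0,0]]'
```

```text
time: 16.3
eef_pos: [0.6209, -0.1927, 0.0695]
tool_rot: [180.0, -0.2, 15.8]
wrist_force: [6.3, 3.4, 5.3]
finger_gap: 0.004
```

```bash
python3 -m jog '[[0,0,0.03,0,0,0],[0,0,0.06,0,0,0],[0,0,0.09,0,0,0],[0,0,0.12,0,0,0],[0,0,0.15,0,0,0],[0,0,0.15,0,0,0],[0,0,0.15,0,0,0],[0,0,0.15,0,0,0],[0,0,0.15,0,0,0],[0,0,0.15,0,0,0]]'
```

```text
time: 17.3
eef_pos: [0.621, -0.1927, 0.0693]
tool_rot: [179.9, -0.3, 15.8]
wrist_force: [3.6, 4.3, 12.3]
finger_gap: -0.001
```

The tip no longer advances and the force has climbed to about 12 N, so the cover is against its stop. I'll back straight up and look.

```bash
python3 -m jog '[[0.2,0,-0.3,0,0,0],[0.3,0,-0.8,0,0,0],[0.3,0,-1.5,0,0,0],[0.3,0,-2.5,0,0,0],[0.3,0,-4,0,0,0],[0.3,0,-6,0,0,0],[0.3,0,-8,0,0,0],[0.3,0,-10,0,0,0],[0.3,0,-12,0,0,0],[0.3,0,-14,0,0,0]]'
python3 -m jog '[[0,0,-1,0,0,0],[0,-4,-1,0,0,0],[0,-8,-1,0,0,0],[0,-12,-1,0,0,0],[0,-16,-1,0,0,0],[0,-20,-1,0,0,0],[0,-24,-1,0,0,0],[0,-25,-1,0,0,0],[0,-25,-1,0,0,0],[0,-25,-1,0,0,0]]'
python3 - <<'E'
from h import *
for n in("scene","top"):
    f=eyes.camera(n)["frame"]
    a=f[120:260,70:350] if n=="scene" else f[130:270,195:415]
    cv2.imwrite(f"pics/{n}4.png",cv2.resize(a,None,fx=2.8,fy=2.8))
E
```

```text
time: 18.3
eef_pos: [0.6216, -0.1924, 0.2083]
tool_rot: [180.0, 0.0, 15.8]
wrist_force: [0.2, -0.0, -0.6]
finger_gap: -0.0
time: 19.3
eef_pos: [0.554, 0.0476, 0.2169]
tool_rot: [180.0, 0.0, 15.8]
wrist_force: [0.6, -0.7, 0.1]
finger_gap: 0.001
```

View pics/scene4.png

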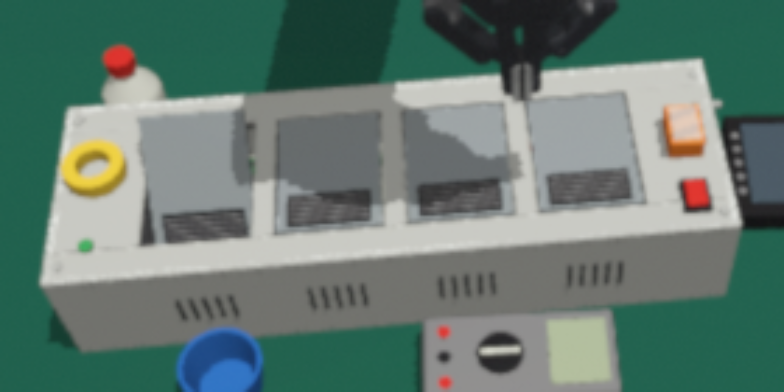

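View pics/top4.png

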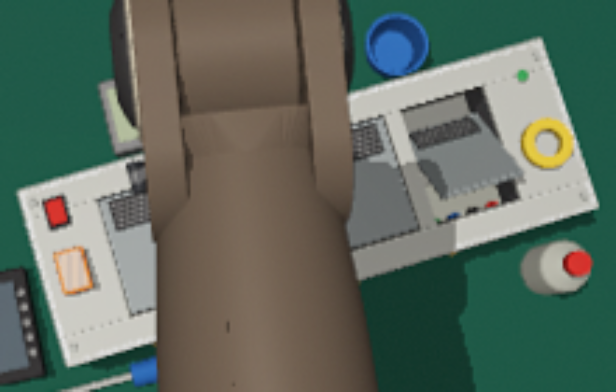

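Cover 1 stands tipped with its terminals showing. Its near edge runs (447,198)–(522,180) in the top crop and (140,117)–(247,110) in the scene crop. Nothing else looks displaced. I'll check the angle from the height of the near edge.

Run:
```python
from h import *
C={n:dict(np.load(n+"0.npz")) for n in("top","scene")}
k=2.8;f=lambda p,o:((p[0]+.5)/k-.5+o[0],(p[1]+.5)/k-.5+o[1])
pv=np.array([.623,-.192,.097])-.037*np.array([.962,.272,0])
for t,s in[((522,180),(140,117)),((447,198),(247,110))]:
    o1,d1=ray(C['top'],*f(t,(195,130)));o2,d2=ray(C['scene'],*f(s,(70,120)))
    q=np.linalg.lstsq(np.c_[d1,-d2],o2-o1,rcond=None)[0];a=o1+q[0]*d1;b=o2+q[1]*d2;m=(a+b)/2-pv
    h=m[:2]@[.962,.272];print(m.round(4),np.linalg.norm(a-b).round(4),"x",h.round(4),"ang",np.arctan2(m[2],-h).round(3))
# bystander check: tape, bottle cap, cup vs start
n0=C["scene"]["frame"];n1=eyes.camera("scene")["frame"]
hs=[cv2.cvtColor(x,cv2.COLOR_BGR2HSV) for x in(n0,n1)]
for nm,lo,hi,r in[("tape",(20,120,100),(35,255,255),(80,160,130,200)),("cap",(0,150,80),(8,255,255),(95,125,130,150)),("cup",(100,120,60),(125,255,255),(125,230,175,275)),("relay",(5,80,120),(20,255,255),(295,150,330,180))]:
    print(nm,[tuple(np.round(((lambda M:(M["m10"]/M["m00"],M["m01"]/M["m00"]))(cv2.moments(cv2.inRange(x[r[1]:r[3],r[0]:r[2]],lo,hi)))),1)) for x in hs])
```

```text
[-0.0305 -0.0494  0.0358] 0.0016 x -0.0428 ang 0.697
[-0.048   0.0264  0.0401] 0.0117 x -0.039 ang 0.799
tape [(np.float64(23.2), np.float64(19.7)), (np.float64(23.2), np.float64(19.7))]
cap [(np.float64(17.2), np.float64(16.3)), (np.float64(17.2), np.float64(16.3))]
cup [(np.float64(23.8), np.float64(22.2)), (np.float64(23.7), np.float64(22.2))]
relay [(np.float64(18.5), np.float64(19.1)), (np.float64(18.5), np.float64(19.1))]
```

By hand-read pixels the angle comes out at 0.70–0.80, too loose to rely on. I'll pull the arm back out of the light and view and measure it better.

```bash
python3 -m jog '[[-3,0,-1,0,0,0],[-6,0,-2,0,0,0],[-9,-2,-3,0,0,0],[-12,-5,-4,0,0,0],[-15,-8,-4,0,0,0],[-18,-11,-4,0,0,0],[-20,-14,-4,0,0,0],[-20,-16,-4,0,0,0],[-20,-16,-4,0,0,0],[-20,-16,-4,0,0,0]]'
python3 - <<'E'
from h import *
for n in("scene","top"):
    f=eyes.camera(n)["frame"];np.save(n+"5.npy",f)
    a=f[145:220,80:180] if n=="scene" else f[135:215,320:420]
    cv2.imwrite(f"pics/{n}5.png",cv2.resize(a,None,fx=7,fy=7,interpolation=cv2.INTER_CUBIC))
E
```

```text
time: 20.45
eef_pos: [0.3298, 0.1135, 0.2569]
tool_rot: [-178.4, 0.0, 17.7]
wrist_force: [0.6, 0.2, -0.9]
finger_gap: -0.002
```

View pics/scene5.png

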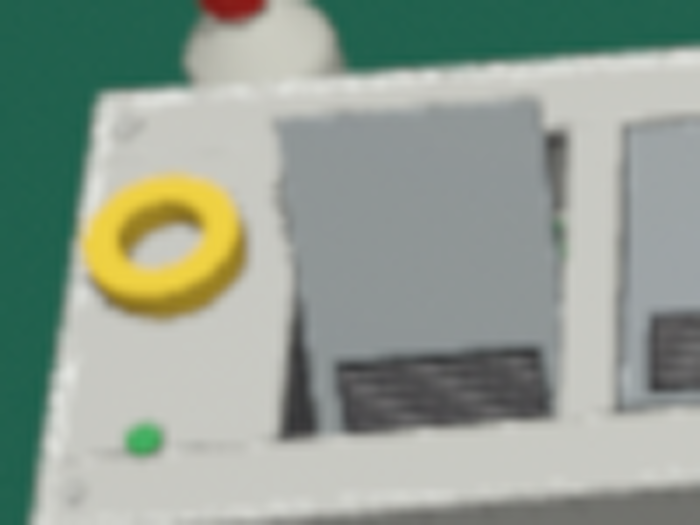

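View pics/top5.png

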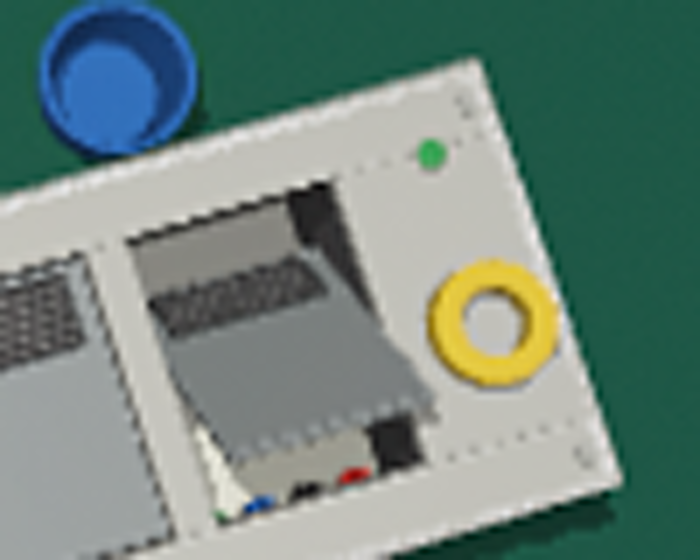

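Run:
```python
from h import *
C={n:dict(np.load(n+"0.npz")) for n in("top","scene")}
S={'top':(354.4,170.6,320,135),'scene':(139.6,198.0,80,145)}
X=np.array([.962,.272,0]);Y=np.array([-.272,.962,0]);Z=np.array([0,0,1])
for n,(u,v,ou,ov) in S.items():
    c=C[n];p=onz(c,u,v,.1)-.037*X-.003*Z;E=np.linalg.inv(c["extrinsics"])
    def pr(d,y,h,t):
        w=p+X*(d*np.cos(t)+h*np.sin(t))+Y*y+Z*(-d*np.sin(t)+h*np.cos(t))
        q=E[:3,:3]@w+E[:3,3];k=c["mtx"]@np.array([q[0],-q[1],-q[2]]);k=k[:2]/k[2]
        return [float(round((k[0]-ou+.5)*7,0)),float(round((k[1]-ov+.5)*7,0))]
    for t in(.65,.75,.85):
        print(n,t,"nearTop",pr(-.055,.04,.003,t),pr(-.055,-.04,.003,t),"nearBot",pr(-.055,.04,-.003,t),pr(-.055,-.04,-.003,t),"stripNear",pr(.022,.032,.003,t),pr(.022,-.032,.003,t),"stripFar",pr(.052,.032,.003,t),pr(.052,-.032,.003,t))
```

```text
top 0.65 nearTop [228.0, 471.0] [435.0, 409.0] nearBot [229.0, 481.0] [434.0, 420.0] stripNear [171.0, 326.0] [329.0, 280.0] stripFar [143.0, 276.0] [298.0, 230.0]
top 0.75 nearTop [228.0, 459.0] [435.0, 398.0] nearBot [228.0, 471.0] [435.0, 410.0] stripNear [171.0, 330.0] [329.0, 283.0] stripFar [143.0, 285.0] [298.0, 240.0]
top 0.85 nearTop [226.0, 447.0] [434.0, 386.0] nearBot [228.0, 460.0] [435.0, 399.0] stripNear [171.0, 334.0] [329.0, 288.0] stripFar [144.0, 295.0] [298.0, 250.0]
scene 0.65 nearTop [542.0, 96.0] [281.0, 116.0] nearBot [546.0, 97.0] [286.0, 117.0] stripNear [538.0, 345.0] [330.0, 363.0] stripFar [547.0, 441.0] [338.0, 459.0]
scene 0.75 nearTop [539.0, 97.0] [276.0, 117.0] nearBot [543.0, 96.0] [281.0, 116.0] stripNear [540.0, 346.0] [332.0, 363.0] stripFar [550.0, 441.0] [343.0, 458.0]
scene 0.85 nearTop [537.0, 100.0] [272.0, 120.0] nearBot [540.0, 97.0] [277.0, 117.0] stripNear [541.0, 346.0] [333.0, 363.0] stripFar [552.0, 438.0] [346.0, 455.0]
```

The strip edges seen at (170,340), (329,292) and (148,298), (303,255), and the scene corners at (540,97) and (277,118), match the 0.85 rad prediction. They don't match 0.65 or 0.75. I'll let the arm settle, then hand in.

```bash
python3 -m jog '[[0,0,0,0,0,0],[0,0,0,0,0,0],[0,0,0,0,0,0],[0,0,0,0,0,0],[0,0,0,0,0,0],[0,0,0,0,0,0],[0,0,0,0,0,0],[0,0,0,0,0,0],[0,0,0,0,0,0],[0,0,0,0,0,0]]'; python3 -c "
from rig import order;print(order.sign_off())"
```

```text
time: 21.55
eef_pos: [0.3286, 0.1138, 0.257]
tool_rot: [-178.4, 0.0, 17.8]
wrist_force: [-0.4, -1.1, 0.2]
finger_gap: -0.001
the job is handed in; nothing more can be done
None
```

The unlocked cover was cover 1, the first one I tried, and it now stands open on its stop. It gave way under about 2 N. I pressed its strip straight down until the tip stopped advancing, at about 12 N, then backed off upward and pulled the arm clear. Covers 2–4 were never touched. I handed the job in at about 21.6 s.

**Opening angle:** my first estimate, from hand-read pixels of the raised edge, was loose at 0.70–0.80 rad. A second check compared the strip and edge corners with predicted positions in both views and agreed with 0.85 rad. One edge corner in the top view was off, which I put down to its jagged outline.

**Other items:** the tape, bottle cap, cup and relay had not shifted in the scene image (0.1 px or less). I checked the display by eye in the pictures taken after opening, with the meter and screwdriver only partly in view. All looked unmoved, but I did not measure them.

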